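# Hang the wash basket on the drip rack

## Robot

A 6-joint arm with a two-finger parallel gripper is mounted at the origin on a cart in front of the work surface, level with it; the furniture and walls round the work are solid. World frame = base frame: x ahead of the robot, y to its left, z up, the work surface at z = 0. Lengths are in mm, angles in rad, forces in N, time in s.
With the tool pointing down it reaches from about 350 to 875 mm from the base axis. Payload 4.2 kg.
Tool frame: the origin (TCP) lies between the finger pads, 19 mm behind the fingertips; this is the grasp point; z points along the fingers, y is the line along which they close (so a half turn about z gives the same grasp; the last joint's range is limited). The gripper opens to 85 mm and grips with 20 to 120 N. Pads are 22 mm wide; open, the fingers measure 114 mm over their backs; the gripper's body (76 mm by 85 mm) begins 54 mm behind the grasp point. The pads swing forward as they close: fully open they stand 13 mm farther back than shut.
Start: joints at [-1.049, 0.385, 0.008, 0, -1.194, -0.259], TCP at [162.383, -603.516, 250.012] pointing down, gripper open.
Joint ranges: [-3.14, 3.14], [-1.21, 2.06], [-1.07, 1.41], [-3.16, 2.05], [-2.99, -0.16], [-3.1, 3.1]. Speed limits (rad/s): [2.79, 2.79, 3.14, 3.14, 3.14, 3.14].

## Interface

Orientations are given as a unit quaternion [x, y, z, w].
In Python, from bench import arm gives the robot as it stands.
- The arm moves only by the shell command python3 -m pendant 'ROWS'. ROWS is JSON, a list of rows, each a list of 7 numbers: the shift along the tool's x, y, z in m, then the turn, a rotation vector about the tool's x, y, z in degrees, then the finger opening in m, from 0 to 0.0854. In form: [[x, y, z, wx, wy, wz, fingers], ...]. A call has 1 to 12 rows; each row shifts and turns the commanded pose from where the row before left it, along the tool's axes as they then stand; what a row does not reach is not made up. A row lasts 1/10 s, in which the tool goes at most 50 mm and 8.59 degrees, less where a joint would pass 70% of its speed; a pose out of reach is approached as far as the arm can. A call is refused whole if a number of a shift passes 0.05 or a number of a turn 8.59, either way. A call with a gripper value outside its range is refused whole. The fingers move at their own pace and stop on an object; the grip force is fixed at half the most. Time passes only in rows, so rows that do not move let the fingers close. It gives the time, the measured TCP pose, the force, the opening and the grip force at its end, in the units of the state.
- arm.read_state(): the state, without advancing time (a new reading comes with each control period).
- arm.get_image(name): name is "side" or "top" or "wrist"; returns a dict with "image" (420x560x3 uint8, red, green, blue), "fx", "fy", "cx", "cy" (pixels), "k1" (the pictures are not rectified: a ray, as slopes to the right and down, at radius r is drawn at 1 + k1 r^2 times it, then the intrinsics apply), "xyz" and "rotation" of the camera in the world. Camera axes: x right, y down, z forward; pixel columns grow to the right and rows downward; lengths in mm; the calibration is good to about 2 mm. A picture is of the moment at which its call begins. There is no depth.
- arm.job_done(): hands the job in; it is judged then, once.
The state is a dict: "clock": time; "joints": joint angles; "joint_vel": joint speeds; "joint_efforts": joint torques, N m; "position": TCP position; "ee_rot": TCP orientation; "contact_force": force on the tool from outside, world axes, zero at the start; "wrist_torque": the same for the moment, N m; "gripper_width": finger opening in mm; "grasp_force": force on a finger pad.
Only numpy, scipy, OpenCV 4.12 (cv2) and the standard library are available. Lean on these libraries where they do the work, as an engineer would, in place of code of your own. Each camera call takes 0.05 s, during which the arm holds its last target. There are 200 camera calls.

## Task

Take the wash basket with the blue grip out of the white dish and hang it on the drip rack, in the empty place between the two baskets with grey grips. Lower it through the gap without pushing the other baskets about, feel gently along the middle saddle until the hook finds its slot, and let go only when the hook is fully home in the slot. Lean only lightly on the rack, and do not upset the oil bottle.

Things in the scene. Friction and masses are not known exactly. Their poses are not given: they have to be found in the camera images.
- blue_basket: Basket to hang: rectangular stainless wire basket, 36 (x) x 32 (y) x 30 (z) mm, with a brass movement fixed in it, 0.1 to 0.25 kg. Origin: centre of its underside, z up. A flat strap hook rises on the outside of its +x wall and carries a blue grip on top (total height 143 mm).
- blue_grip (a point): In the blue moulded grip, at (26.5, 0, 127) mm in the basket's frame, same axes; place for the TCP. The grip is 8 mm thick in x, 22 mm wide in y and spans z = 107 to 143 mm of the basket, on a 5 mm wide neck; take it across its 8 mm from above, fingertips above z = 99 mm.
- blue_basket_hook (a point): Middle of the underside of the hook's bend, at (26.5, 0, 95) mm in the basket's frame, same axes. The strap is 5 mm wide in y, 2.5 mm thick. The mouth, open downwards, is 12 mm wide in x between the front leg (basket side) and the 14 mm long back leg (+x side, its lower end at basket z = 83.5 mm).
- drip_rack: Steel drip rack, fixed. Origin under the middle of its rail at bench height; x points from the baskets' side to the back, y along the rail, z up. Drip plate 120 x 246 mm, rim 15 mm high; posts 136 mm high at y = +/-106 mm; flat rail 5 mm thick, top at z = 117 mm; steady bar 8 mm thick at z = 66 mm, front at x = -4.5 mm. Baskets hang on its -x side, axes parallel to the rack's.
- gap_mark (a point): Rack point (0, 0, 128) mm: middle of the empty place, at saddle-top height; axes as the rack's. The middle saddle (white plastic, 46 mm long in y, 9 mm thick in x, flat top at z = 128) is clamped by hand: its slot lies anywhere within 10 mm of this mark along y, is not reported and does not yield. The front leg goes before the saddle, the back leg behind it.
- seat_level (a point): Rack point (0, 0, 121) mm: height of the slot floors; axes as the rack's. Each saddle has one slot in the middle of its length, straight through in x: 6.5 mm wide in y, 7 mm deep, square edges without lead-in. With the bend on a saddle's flat top the hook point is at z = 128 mm, home in the slot at 121 mm; hung baskets lean up to 0.1 rad. A touch-down at 12 mm/s strikes with over 20 N: go slower.
- left_basket: Loose basket, same size, shape and frame as the blue one but with a grey grip, hanging in the slot of a saddle fixed at rack y = +45 mm.
- right_basket: Loose basket, same size, shape and frame as the blue one but with a grey grip, hanging in the slot of a saddle fixed at rack y = -45 mm. Between the two grey-gripped baskets the gap is 58 mm wide.
- dish: White shallow dish 85 (x) x 110 (y) mm, rim 12 mm high, floor 4 mm thick, fixed; the blue basket stands in it. Origin: centre of its underside.
- oil_bottle: Loose amber oil bottle with a white cap, 31 mm across, 60 mm high; origin at the centre of its underside. Bystander.

How it is judged (in metres and radians):
On the way, in this order (a step that is already met when the one before it is completed fails the run):
1. the blue basket is lifted out of the dish (z of blue_basket in the frame of dish above 0.03 m and contact force between the fingers and blue_basket above 1 N), for 0.2 s.
2. its hook is lowered home into the slot of the middle saddle while still held (z of blue_basket_hook in the frame of drip_rack between 0.118 and 0.124 m and y of blue_basket_hook in the frame of drip_rack between -0.013 and 0.013 m and x of blue_basket_hook in the frame of drip_rack between -0.006 and 0.006 m and contact force between the fingers and blue_basket above 1 N), for 0.1 s.
At the end, for the whole second after the job is handed in: The blue basket hangs released, at rest and tilted under 0.2 rad, its hook point 118 to 124 mm above the bench (slot floor 121), within 13 mm of the rack's middle along the rail and 6 mm across it; both grey-gripped baskets still hang in their slots and the oil bottle stands (z of blue_basket_hook in the frame of drip_rack between 0.118 and 0.124 m and y of blue_basket_hook in the frame of drip_rack between -0.013 and 0.013 m and x of blue_basket_hook in the frame of drip_rack between -0.006 and 0.006 m and angle between each of blue_basket, oil_bottle's own z axis and vertical below 0.2 rad and linear speed of blue_basket below 0.02 m/s and z of left_basket in the frame of drip_rack between 0.022 and 0.031 m and z of right_basket in the frame of drip_rack between 0.022 and 0.031 m); the robot touches nothing.
It fails at once if the blue basket is pressed on the rack with more than 25 N (contact force between blue_basket and drip_rack above 25 N).
It fails at once if a hanging neighbour is pushed about (its underside moved more than 15 mm) or tipped more than 0.35 rad (distance of any of left_basket, right_basket from where it was at the start of the episode above 0.015 m or angle between any of left_basket, right_basket's own z axis and vertical above 0.35 rad).
It fails at once if the robot presses on the rack with more than 25 N (contact force between the arm and drip_rack above 25 N).
It fails at once if the oil bottle is knocked over (angle between oil_bottle's own z axis and vertical above 0.5 rad).
It also fails if it takes over 58 s, if anything falls off the work surface, if the arm or the gripper's body presses on something with over 40 N, if the wrist force passes 120 N, or if a joint passes its speed limit or range.

## Working session

There is one attempt and no reset: what is moved stays moved. The work goes in short steps, Python scripts to look and compute and a shell command to move; the robot and the scene stay as the last step left them, time stands still between calls to the robot, and variables do not carry over. Pictures are saved under pics/ and viewed, at most 10 in all, crops included, and the job is handed in when it is done.

```bash
mkdir -p pics; ls; cat > h.py <<'E'
import numpy as np, cv2, pickle
from scipy.spatial.transform import Rotation as R
def snap(n,tag):
    from bench import arm
    d=arm.get_image(n); pickle.dump(d,open(f'pics/{tag}.pkl','wb')); cv2.imwrite(f'pics/{tag}.png',cv2.cvtColor(np.array(d['image']),cv2.COLOR_RGB2BGR)); return d
def load(tag): return pickle.load(open(f'pics/{tag}.pkl','rb'))
def rot(d):
    r=np.array(d['rotation'],float)
    return r if r.shape==(3,3) else R.from_quat(r).as_matrix()
def ray(d,u,v):
    p=np.array([(u-d['cx'])/d['fx'],(v-d['cy'])/d['fy']]); q=p.copy()
    for _ in range(30): q=p/(1+d['k1']*(q@q))
    return np.array(d['xyz'],float), rot(d)@np.array([q[0],q[1],1])
def onz(d,u,v,z):
    o,r=ray(d,u,v); return o+r*(z-o[2])/r[2]
def tri(*obs):
    A=np.zeros((3,3));b=np.zeros(3)
    for d,u,v in obs:
        o,r=ray(d,u,v); r=r/np.linalg.norm(r); P=np.eye(3)-np.outer(r,r); A+=P;b+=P@o
    x=np.linalg.solve(A,b)
    return x,[np.linalg.norm(np.cross(x-o,r/np.linalg.norm(r))) for o,r in (ray(*q) for q in obs)]
E
python3 - <<'E'
from h import *
from bench import arm
for n in('top','side'):
    d=snap(n,n); print(n,d['xyz'],d['fx'],d['k1'],np.round(rot(d),2).tolist())
print(arm.read_state())
a=cv2.imread('pics/top.png');b=cv2.imread('pics/side.png')
E
```

```text
pics
top [366.15691506 -97.01706071 955.20219188] 489.8075527998843 -0.12566353661364005 [[-0.02, -0.99, 0.14], [-1.0, 0.02, -0.03], [0.03, -0.14, -0.99]]
side [ 455.67524258 -911.55341131  474.95453561] 433.88222522493606 0.033547016557945716 [[1.0, -0.02, 0.05], [-0.05, -0.42, 0.91], [0.01, -0.91, -0.42]]
{'clock': 0.1, 'joints': array([-1.04938528e+00,  3.85470483e-01,  6.75982620e-03, -3.64033529e-04,
       -1.19403070e+00, -2.58616432e-01]), 'joint_vel': array([ 0.00127571, -0.00013242,  0.00467602,  0.00262116, -0.00019975,
        0.00115849]), 'joint_efforts': array([-8.88447848e-04, -3.93318629e+01,  1.88930279e+01,  4.19796199e+00,
       -2.58980923e-03,  1.00925365e-05]), 'position': array([ 162.24579055, -603.06995144,  249.04598095]), 'ee_rot': array([-1.30952917e-01,  9.91388097e-01,  9.63806555e-04, -2.13271394e-04]), 'contact_force': array([ 0.124133  , -0.10868977, -0.34953111]), 'wrist_torque': array([ 0.01062405, -0.00837737,  0.04525613]), 'grasp_force': 0.0, 'gripper_width': 85.57454088684342}
```

View pics/top.png

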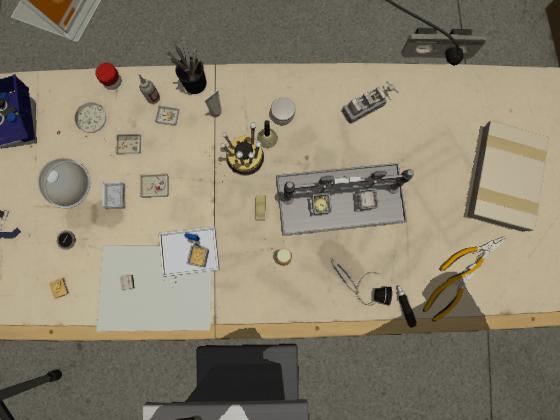

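View pics/side.png

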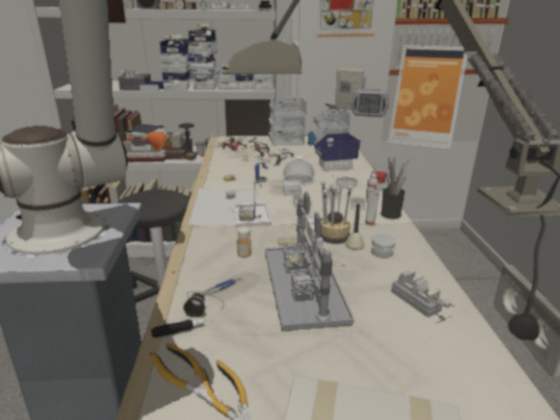

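The top view shows the dish at about (190,252), with the blue basket in it and its blue grip at (193,238). The rack is at (340,200), with posts near (289,190) and (407,177), and the oil bottle is at (284,256). The side view shows the rack at (305,285), the blue grip at (257,172) and the bottle at (244,242). I'll zoom in next.

```bash
python3 - <<'E'
from h import *
a=cv2.imread('pics/top.png');b=cv2.imread('pics/side.png')
c=np.hstack([cv2.resize(a[220:290,150:223],None,fx=5,fy=5,interpolation=2),cv2.resize(b[150:235,215:300],(350,350),interpolation=2)])
cv2.imwrite('pics/c1.png',c)
c=np.vstack([cv2.resize(a[155:240,268:418],(800,453),interpolation=2)])
cv2.imwrite('pics/c2.png',c)
hsv=cv2.cvtColor(a,cv2.COLOR_BGR2HSV)
for n,im in(('top',a),('side',b)):
    hsv=cv2.cvtColor(im,cv2.COLOR_BGR2HSV); m=cv2.inRange(hsv,(100,100,40),(125,255,255))
    k,l,s,ce=cv2.connectedComponentsWithStats(m)
    print(n,[(s[i].tolist(),ce[i].round(1).tolist()) for i in range(1,k) if s[i,4]>15])
d=load('top')
for uv in((278,180),(403,165),(405,224),(283,234)): print('rack plate',onz(d,*uv,10).round(1))
for uv in((160,235),(215,229),(218,271),(163,276)): print('dish',onz(d,*uv,12).round(1))
print('bottle',onz(d,284,256,60))
E
```

```text
top [([0, 75, 28, 70, 905], [12.1, 118.8]), ([185, 233, 14, 8, 64], [191.7, 236.5])]
side [([309, 134, 5, 10, 36], [311.3, 138.1])]
rack plate [ 579.1 -113.    10. ]
rack plate [ 606.3 -365.3   10. ]
rack plate [ 486.5 -362.    10. ]
rack plate [ 471.7 -120.5   10. ]
dish [474.2 118.2  12. ]
dish [483.9  11.1  12. ]
dish [402.6   5.8  12. ]
dish [394.9 111.7  12. ]
bottle [ 425.65360279 -120.15231445   60.        ]
```

View pics/c1.png

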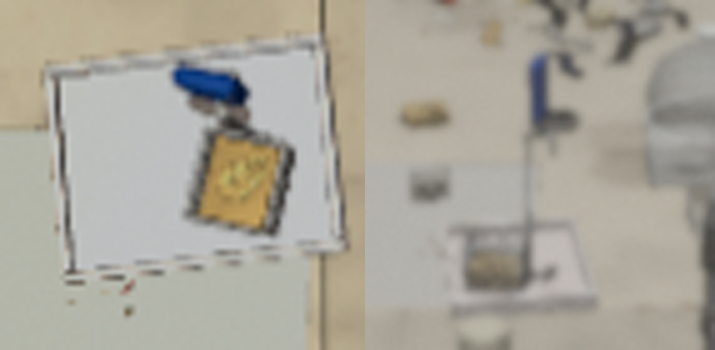

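View pics/c2.png

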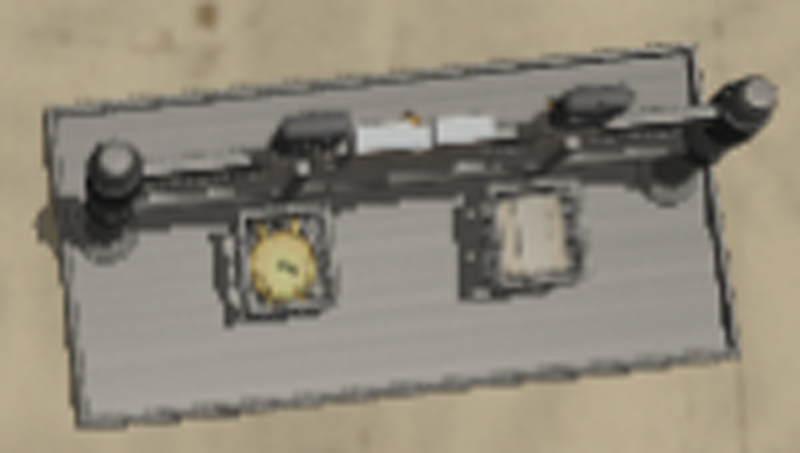

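The zoom shows the blue grip from (175,75) to (247,100), and the basket's corners at (212,130), (293,152), (272,233) and (190,215). The white middle saddle spans x 358 to 494, with a dark slot at (434,130). The post tops are at (120,160) and (757,95).

```bash
python3 - <<'E'
from h import *
d=load('top');s=load('side')
T=lambda u,v:(150+u/5-.4,220+v/5-.4)
K=lambda u,v:(268+u/5.333-.4,155+v/5.333-.4)
B=[onz(d,*T(*q),34) for q in((212,130),(293,152),(272,233),(190,215))]
print('basket',np.round(B,1).tolist(),np.mean(B,0)); 
print('edge len',[np.linalg.norm(B[i]-B[i-1]).round(1) for i in range(4)])
print('yaw +x', [np.degrees(np.arctan2(*(v[1::-1]))).round(1) for v in(B[1-1]-B[3],B[1]-B[2])], 'ydir',[np.degrees(np.arctan2(*(v[1::-1]))).round(1) for v in(B[0]-B[1],B[3]-B[2])])
a=cv2.cvtColor(cv2.imread('pics/top.png'),cv2.COLOR_BGR2HSV); m=cv2.inRange(a,(100,100,40),(125,255,255)); m[:, :170]=0; m[:,230:]=0
ys,xs=np.nonzero(m); P=np.array([onz(d,x,y,145) for x,y in zip(xs,ys)]); c=P.mean(0)
w,V=np.linalg.eigh(np.cov(P[:,:2].T)); print('grip',c,np.degrees(np.arctan2(V[1,1],V[0,1])),np.sqrt(w*12))
# side blue
b=cv2.imread('pics/side.png');h=cv2.cvtColor(b,cv2.COLOR_BGR2HSV)[150:235,215:300]; m=cv2.inRange(h,(100,70,30),(125,255,255)); k,l,st,ce=cv2.connectedComponentsWithStats(m); print([(st[i].tolist(),(ce[i]+[215,150]).tolist()) for i in range(1,k) if st[i,4]>8])
pts=[onz(d,*K(*q),136) for q in((120,160),(757,95))]; print('posts',pts,np.linalg.norm(pts[0]-pts[1]),np.mean(pts,0)); v=pts[0]-pts[1]; print('y axis',np.degrees(np.arctan2(v[1],v[0])))
C=[onz(d,*K(*q),15) for q in((45,110),(692,47),(737,353),(79,427))];print('plate',np.round(C,1).tolist(),np.mean(C,0),[np.linalg.norm(C[i]-C[i-1]).round(1) for i in range(4)])
for i,j in((0,1),(3,2)): v=C[i]-C[j]; print(np.degrees(np.arctan2(v[1],v[0])))
for q in((358,138),(434,131),(494,127)): print('saddle',q,onz(d,*K(*q),128).round(1))
for q in((313,130),(592,105)): print('grey grip',q,onz(d,*K(*q),26+140).round(1))
E
```

```text
basket [[450.4, 52.2, 34.0], [441.5, 21.6, 34.0], [411.2, 29.6, 34.0], [418.5, 60.4, 34.0]] [430.43783491  40.94513923  34.        ]
edge len [np.float64(32.9), np.float64(31.9), np.float64(31.3), np.float64(31.7)]
yaw +x [np.float64(-14.6), np.float64(-14.8)] ydir [np.float64(73.8), np.float64(76.7)]
grip [455.36825747  34.79545898 145.        ] 72.60659461706243 [ 7.64698717 22.99349561]
[([41, 14, 2, 15, 28], [256.5357142857143, 171.0])]
posts [array([ 542.29221802, -131.41571464,  136.        ]), array([ 560.86705743, -340.36276772,  136.        ])] 209.7710553241091 [ 551.57963772 -235.88924118  136.        ]
y axis 95.08008887144939
plate [[587.6, -109.3, 15.0], [608.4, -352.5, 15.0], [492.2, -362.6, 15.0], [469.9, -119.2, 15.0]] [ 539.51802948 -235.90281717   15.        ] [np.float64(118.1), np.float64(244.1), np.float64(116.7), np.float64(244.4)]
94.87862744558784
95.2238445712669
saddle (358, 138) [ 550.1 -209.4  128. ]
saddle (434, 131) [ 552.  -234.4  128. ]
saddle (494, 127) [ 553.1 -254.3  128. ]
grey grip (313, 130) [ 544.4 -190.3  166. ]
grey grip (592, 105) [ 551.1 -278.4  166. ]
```

```bash
cat >> h.py <<'E'
def plan(target,yaw,n,nt=None,grip=.085):
    """rows to bring TCP to target (mm) with tool y at yaw deg (mod 180); turn about tool z in the first nt rows"""
    from bench import arm
    s=arm.read_state(); r=R.from_quat(s['ee_rot']); M=r.as_matrix(); p=np.array(s['position'])
    y0=np.degrees(np.arctan2(M[1,1],M[0,1])); dy=(yaw-y0+90)%180-90
    print('now',p.round(1),'yawy',y0.round(2),'tilt',np.degrees(np.arccos(-M[2,2])).round(2),'F',s['contact_force'].round(1),'dyaw',dy.round(2))
    D=np.array(target)-p; nt=nt or n
    for i in range(n):
        print((r.inv().apply(D/n)/1000).round(4).tolist(), round(-dy/nt,2) if i<nt else 0)
        if i<nt: r=r*R.from_rotvec([0,0,-dy/nt],degrees=True)
E
python3 -c "
from h import *
plan([456,34.4,240],-15.5,18,9)"
```

```text
now [ 162.2 -603.1  249. ] yawy 105.05 tilt 0.11 F [ 0.1 -0.1 -0.3] dyaw 59.45
[-0.025, 0.03, 0.0006] -6.61
[-0.0282, 0.0269, 0.0006] -6.61
[-0.0311, 0.0235, 0.0006] -6.61
[-0.0336, 0.0197, 0.0006] -6.61
[-0.0357, 0.0157, 0.0006] -6.61
[-0.0373, 0.0115, 0.0006] -6.61
[-0.0383, 0.0072, 0.0006] -6.61
[-0.0389, 0.0027, 0.0006] -6.61
[-0.039, -0.0018, 0.0006] -6.61
[-0.0385, -0.0063, 0.0006] 0
[-0.0385, -0.0063, 0.0006] 0
[-0.0385, -0.0063, 0.0006] 0
[-0.0385, -0.0063, 0.0006] 0
[-0.0385, -0.0063, 0.0006] 0
[-0.0385, -0.0063, 0.0006] 0
[-0.0385, -0.0063, 0.0006] 0
[-0.0385, -0.0063, 0.0006] 0
[-0.0385, -0.0063, 0.0006] 0
```

```bash
python3 -m pendant '[[-0.025,0.03,0,0,0,-6.6,0.085],[-0.028,0.027,0,0,0,-6.6,0.085],[-0.031,0.0235,0,0,0,-6.6,0.085],[-0.0335,0.0195,0,0,0,-6.6,0.085],[-0.0355,0.0155,0,0,0,-6.6,0.085],[-0.037,0.0115,0,0,0,-6.6,0.085],[-0.038,0.007,0,0,0,-6.6,0.085],[-0.039,0.0025,0,0,0,-6.6,0.085],[-0.039,-0.002,0,0,0,-6.6,0.085],[-0.0385,-0.0065,0,0,0,0,0.085],[-0.0385,-0.0065,0,0,0,0,0.085],[-0.0385,-0.0065,0,0,0,0,0.085]]' && python3 -m pendant '[[-0.0385,-0.0065,0,0,0,0,0.085],[-0.0385,-0.0065,0,0,0,0,0.07],[-0.0385,-0.0065,0,0,0,0,0.06],[-0.0385,-0.0065,0,0,0,0,0.05],[-0.02,-0.003,0,0,0,0,0.05],[0,0,0,0,0,0,0.05],[0,0,0,0,0,0,0.05]]' && python3 -c "
from h import *
plan([456,34.4,220],-15.5,3)
d=snap('wrist','w1');print(d['xyz'],rot(d).round(2).tolist())
"
```

```text
clock: 1.3
position: [359.0, -178.3, 249.9]
ee_rot: [-0.605, 0.796, 0.0, 0.0]
contact_force: [0.3, 0.4, -0.2]
gripper_width: 85.1
grasp_force: 0.0
clock: 2.0
position: [433.0, -20.0, 249.5]
ee_rot: [-0.605, 0.796, 0.0, -0.001]
contact_force: [-0.8, 0.1, -0.8]
gripper_width: 49.7
grasp_force: 0.0
now [433.  -20.  249.5] yawy 164.5 tilt 0.09 F [-0.8  0.1 -0.8] dyaw -0.0
[-0.0195, -0.0025, 0.0098] 0.0
[-0.0195, -0.0025, 0.0098] 0.0
[-0.0195, -0.0025, 0.0098] 0.0
[411.80150445 -92.72170121 373.83880778] [[-0.96, 0.26, 0.08], [0.27, 0.92, 0.29], [0.0, 0.3, -0.96]]
```

View pics/w1.png

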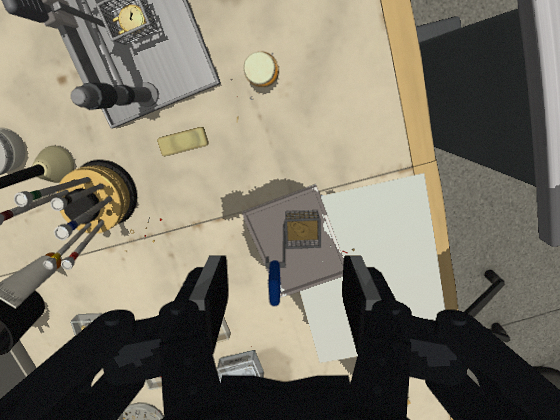

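The wrist view shows the blue grip at (275,283), square between the fingers. I'll measure it again from this view.

```bash
python3 - <<'E'
from h import *
d=load('w1');t=load('top')
a=cv2.cvtColor(cv2.imread('pics/w1.png'),cv2.COLOR_BGR2HSV); m=cv2.inRange(a,(105,110,40),(125,255,255)); m[:220]=0;m[320:]=0;m[:,:250]=0;m[:,320:]=0
ys,xs=np.nonzero(m);print(xs.min(),xs.max(),ys.min(),ys.max())
print(onz(d,xs.mean(),ys.mean(),142), tri((d,xs.mean(),ys.mean()),(t,191.7,236.5)))
P=np.array([onz(d,x,y,142) for x,y in zip(xs,ys)])[:,:2]
w,V=np.linalg.eigh(np.cov(P.T)); print(np.degrees(np.arctan2(V[1,1],V[0,1])),np.sqrt(w*12))
E
```

```text
269 279 261 305
[454.50782284  33.07022281 142.        ] (array([456.02257218,  36.25266023, 136.02043117]), [np.float64(0.4162627740938926), np.float64(0.41626277409386814)])
73.9935440422531 [ 7.53532154 34.77992828]
```

```bash
python3 -m pendant '[[-0.02,-0.0025,0,0,0,0,0.05],[-0.02,-0.0025,0,0,0,0,0.05],[-0.0185,-0.0025,0,0,0,0,0.05],[0,0,0.02,0,0,0,0.05],[0,0,0.03,0,0,0,0.05],[0,0,0.03,0,0,0,0.05],[0,0,0.025,0,0,0,0.05],[0,0,0.0135,0,0,0,0.05],[0,0,0,0,0,0,0.05]]' && python3 -c "
from h import *
plan([455.7,34.6,131],-15.5,1)" && python3 -m pendant '[[0,0,0,0,0,0,0.03],[0,0,0,0,0,0,0.015],[0,0,0,0,0,0,0.004],[0,0,0,0,0,0,0.0],[0,0,0,0,0,0,0.0],[0,0,0,0,0,0,0.0]]'
```

```text
clock: 2.95
position: [455.0, 33.3, 129.6]
ee_rot: [-0.604, 0.797, 0.001, -0.003]
contact_force: [0.8, 0.1, 0.8]
gripper_width: 50.1
grasp_force: 0.0
now [455.   33.3 129.6] yawy 164.39 tilt 0.3 F [0.8 0.1 0.8] dyaw 0.11
[-0.0014, -0.0003, -0.0014] -0.11
clock: 3.55
position: [456.9, 34.4, 132.6]
ee_rot: [-0.605, 0.796, -0.0, 0.001]
contact_force: [-1.9, -0.6, 6.3]
gripper_width: 7.6
grasp_force: 58.9
```

```bash
python3 -m pendant '[[0,0,-0.005,0,0,0,0],[0,0,-0.01,0,0,0,0],[0,0,-0.015,0,0,0,0],[0,0,-0.02,0,0,0,0],[0,0,-0.025,0,0,0,0],[0,0,-0.025,0,0,0,0],[0,0,-0.025,0,0,0,0],[0,0,-0.025,0,0,0,0],[0,0,-0.02,0,0,0,0],[0,0,-0.005,0,0,0,0],[0,0,0,0,0,0,0],[0,0,0,0,0,0,0]]' && python3 -c "
from h import *
plan([549.5,-256,309],5.1,12)
snap('wrist','w2')"
```

```text
clock: 4.75
position: [455.6, 34.2, 305.3]
ee_rot: [-0.605, 0.796, 0.001, -0.001]
contact_force: [-0.9, -0.6, -1.2]
gripper_width: 7.4
grasp_force: 58.5
now [455.6  34.2 305.3] yawy 164.44 tilt 0.13 F [-0.9 -0.6 -1.2] dyaw 20.66
[0.0212, -0.014, -0.0003] -1.72
[0.0216, -0.0134, -0.0003] -1.72
[0.022, -0.0127, -0.0003] -1.72
[0.0224, -0.0121, -0.0003] -1.72
[0.0227, -0.0114, -0.0003] -1.72
[0.0231, -0.0107, -0.0003] -1.72
[0.0234, -0.01, -0.0003] -1.72
[0.0237, -0.0093, -0.0003] -1.72
[0.0239, -0.0086, -0.0003] -1.72
[0.0242, -0.0078, -0.0003] -1.72
[0.0244, -0.0071, -0.0003] -1.72
[0.0246, -0.0064, -0.0003] -1.72
```

View pics/w2.png

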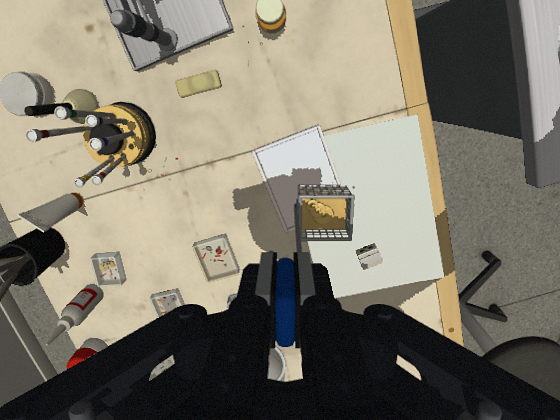

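The basket is held and upright, with its rim from about (298,187) to (354,240). I'll work out where it sits relative to the TCP and plan the carry with the correct target, since -256 was a slip.

```bash
python3 - <<'E'
from h import *
d=load('w2')
from bench import arm
s=arm.read_state();r=R.from_quat(s['ee_rot'])
C=[onz(d,u,v,207) for u,v in((299,192),(353,192),(353,240),(298,240))]
print(np.round(C,1).tolist()); print('centre in tool',r.inv().apply(np.mean(C,0)-s['position']).round(1), [np.linalg.norm(C[i]-C[i-1]).round(1) for i in range(4)],[r.inv().apply(c-s['position']).round(1).tolist() for c in C])
plan([551.8,-235,309],5.1,12)
E
```

```text
[[441.9, 23.5, 207.0], [408.4, 32.8, 207.0], [415.5, 65.5, 207.0], [451.0, 55.4, 207.0]]
centre in tool [-2.8 28.  98.2] [np.float64(33.3), np.float64(34.7), np.float64(33.4), np.float64(36.9)] [[13.9, 10.2, 98.2], [13.9, 44.9, 98.3], [-19.5, 46.8, 98.2], [-19.4, 9.9, 98.1]]
now [455.7  34.2 305.1] yawy 164.45 tilt 0.16 F [ 0.3 -0.1 -2.1] dyaw 20.65
[0.0195, -0.0137, -0.0003] -1.72
[0.0199, -0.0131, -0.0003] -1.72
[0.0203, -0.0125, -0.0003] -1.72
[0.0206, -0.0119, -0.0003] -1.72
[0.021, -0.0113, -0.0003] -1.72
[0.0213, -0.0107, -0.0003] -1.72
[0.0216, -0.01, -0.0003] -1.72
[0.0219, -0.0094, -0.0003] -1.72
[0.0222, -0.0087, -0.0003] -1.72
[0.0224, -0.008, -0.0003] -1.72
[0.0227, -0.0074, -0.0003] -1.72
[0.0229, -0.0067, -0.0003] -1.72
```

```bash
python3 -m pendant '[[0.0195,-0.0135,0,0,0,-1.72,0],[0.02,-0.013,0,0,0,-1.72,0],[0.0205,-0.0125,0,0,0,-1.72,0],[0.0205,-0.012,0,0,0,-1.72,0],[0.021,-0.0115,0,0,0,-1.72,0],[0.0215,-0.0105,0,0,0,-1.72,0],[0.0215,-0.01,0,0,0,-1.72,0],[0.022,-0.0095,0,0,0,-1.72,0],[0.022,-0.0085,0,0,0,-1.72,0],[0.0225,-0.008,0,0,0,-1.72,0],[0.0225,-0.0075,0,0,0,-1.72,0],[0.023,-0.0065,0,0,0,-1.72,0]]' && python3 -m pendant '[[0,0,0,0,0,0,0],[0,0,0,0,0,0,0],[0,0,0,0,0,0,0]]' && python3 -c "
from h import *
plan([551.8,-235,309],5.1,1)
snap('wrist','w3');t=cv2.imread('pics/w3.png')
snap('top','t3');a=cv2.imread('pics/t3.png')
cv2.imwrite('pics/c3.png',np.hstack([cv2.resize(t[0:320],(560,320)),cv2.resize(a[155:240,310:373],(240,320),interpolation=2)]))"
```

```text
clock: 6.0
position: [551.9, -236.0, 304.7]
ee_rot: [0.738, -0.675, -0.001, 0.001]
contact_force: [0.5, 0.5, -1.3]
gripper_width: 7.0
grasp_force: 58.5
clock: 6.3
position: [551.7, -234.6, 305.7]
ee_rot: [0.738, -0.675, -0.001, 0.0]
contact_force: [1.2, 1.0, -1.4]
gripper_width: 7.0
grasp_force: 58.6
now [ 551.7 -234.6  305.7] yawy -174.89 tilt 0.1 F [ 1.2  1.  -1.4] dyaw -0.01
[0.0004, -0.0001, -0.0033] 0.01
```

View pics/c3.png

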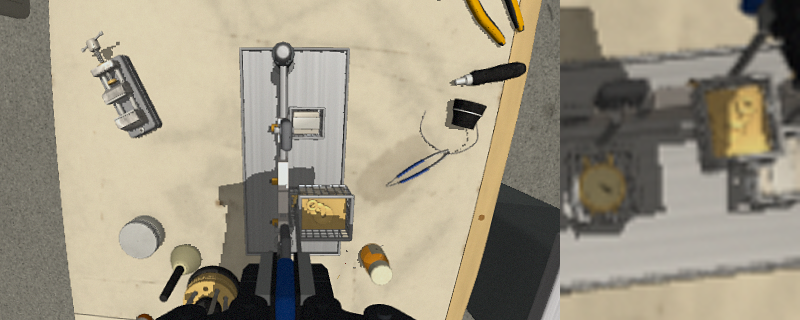

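The wrist view shows the rack square to the tool. The white middle saddle is around (283,175), the right grey grip at (286,135) and the far post top at (282,52). The held basket is still well above the gap.

```bash
python3 - <<'E'
from h import *
d=load('w3');t=load('top');a=cv2.imread('pics/w3.png')
g=cv2.cvtColor(a,cv2.COLOR_BGR2HSV)
print(g[155:195,283,2].tolist()); print(g[155:195,285,2].tolist()); print(g[165,270:300,2].tolist());print(g[155:195,281,2].tolist())
for v in(160,170,180,190): print(v,onz(d,284,v,128).round(1))
P=onz(d,282,52,136);print('post',P)
K=lambda u,v:(268+u/5.333-.4,155+v/5.333-.4)
gt=cv2.cvtColor(cv2.imread('pics/top.png'),cv2.COLOR_BGR2GRAY)
print(gt[176:183,332:364])
E
```

```text
[179, 179, 181, 183, 154, 112, 89, 206, 228, 230, 227, 228, 226, 226, 228, 227, 227, 228, 229, 227, 228, 227, 227, 229, 227, 228, 228, 228, 230, 222, 148, 126, 126, 128, 122, 98, 84, 119, 127, 127]
[146, 139, 137, 136, 116, 101, 97, 205, 231, 229, 227, 228, 226, 226, 229, 227, 227, 228, 229, 228, 228, 228, 229, 228, 229, 229, 229, 228, 232, 196, 134, 120, 120, 126, 120, 95, 89, 118, 126, 128]
[173, 172, 172, 181, 187, 130, 79, 87, 207, 232, 228, 227, 228, 227, 228, 227, 231, 220, 187, 175, 178, 177, 171, 174, 179, 180, 181, 183, 182, 178]
[155, 157, 155, 157, 135, 105, 92, 203, 230, 229, 227, 228, 227, 228, 228, 228, 227, 226, 227, 228, 227, 227, 228, 228, 228, 228, 228, 228, 230, 221, 148, 124, 123, 125, 124, 97, 87, 118, 129, 128]
160 [ 552.7 -254.1  128. ]
170 [ 552.  -245.5  128. ]
180 [ 551.2 -236.8  128. ]
190 [ 550.4 -227.9  128. ]
post [ 561.78919716 -339.14210654  136.        ]
[[ 95 115 142 143 143 143 141 141 142 141 139 119  82 108 136 140 137 135
  146 150 152 156 156 154 143 139 151 153 148 141 141 142]
 [100 112 143 138 132 135 131 139 147 151 148 137 139 128 118 138 130 124
  170 178 184 191 191 190 190 190 190 186 161 132 130 133]
 [105  99 138 157 144 151 144 159 169 178 183 190 186 162 139 153 140 125
  190 191 190 191 190 189 190 190 190 187 162 117 110 120]
 [ 82  95 126 191 190 191 190 191 191 189 191 190 191 190 189 191 167 118
  190 191 191 191 191 191 191 190 191 190 173 142 144 144]
 [ 58  81 104 191 190 190 190 191 191 190 191 190 190 191 190 191 167 116
  190 191 191 191 190 189 185 176 171 168 158 142 144 141]
 [ 90  68 100 192 191 191 191 191 191 190 191 191 190 188 185 190 168 107
  166 164 165 164 164 162 150 116  96  80  61  47  41  39]
 [134  65 101 189 186 178 173 167 164 163 162 162 163 163 160 168 148  76
   74  62  65  66  69  69  68  68  70  70  57  57  57  64]]
```

```bash
python3 -m pendant '[[0.002,0,0.005,0,0,0,0],[0,-0.0005,0.01,0,0,0,0],[0,0,0.015,0,0,0,0],[0,0,0.015,0,0,0,0],[0,0,0.015,0,0,0,0],[0,0,0.015,0,0,0,0],[0,0,0.015,0,0,0,0],[0,0,0.015,0,0,0,0],[0,0,0.01,0,0,0,0],[0,0,0.007,0,0,0,0],[0,0,0,0,0,0,0],[0,0,0,0,0,0,0]]' && python3 -c "
from h import *
plan([551.8,-236.4,183],5.1,1)
snap('wrist','w4');t=cv2.imread('pics/w4.png')
snap('top','t4');a=cv2.imread('pics/t4.png')
snap('side','s4');b=cv2.imread('pics/s4.png')
cv2.imwrite('pics/c4.png',np.hstack([cv2.resize(t[130:330,220:400],(540,600),interpolation=2),np.vstack([cv2.resize(a[155:240,310:383],(258,300),interpolation=2),cv2.resize(b[200:300,265:351],(258,300),interpolation=2)])]))"
```

```text
clock: 7.6
position: [553.0, -237.2, 184.9]
ee_rot: [0.738, -0.675, 0.0, -0.0]
contact_force: [0.7, -0.2, -1.3]
gripper_width: 7.0
grasp_force: 58.5
now [ 553.  -237.2  184.9] yawy -174.89 tilt 0.05 F [ 0.7 -0.2 -1.3] dyaw -0.01
[-0.0009, 0.0011, 0.0019] 0.01
```

View pics/c4.png

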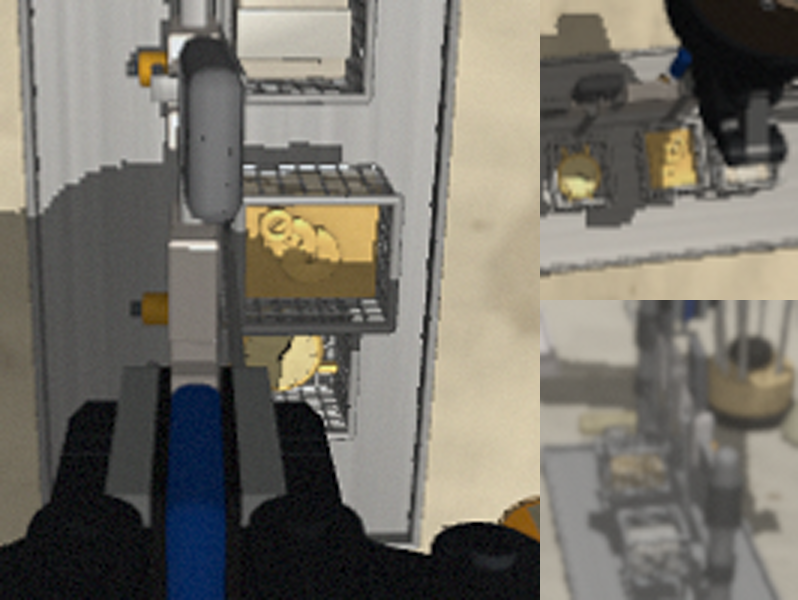

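The wrist crop shows the saddle at columns 168 to 218, almost in line with the blue grip at 165 to 222. The basket hangs freely between its neighbours. I'll compute the offset across the rail.

```bash
python3 - <<'E'
from h import *
from bench import arm
d=load('w4');s=arm.read_state();r=R.from_quat(s['ee_rot'])
for n,u0,u1,v,z in(('saddle',168,218,320,128),('grip',167,222,400,199)):
    L=[r.inv().apply(onz(d,220+u/3-.3,130+v/3-.3,z)-s['position']).round(2) for u in(u0,u1)]; print(n,L,(L[0]+L[1])/2)
for v in(240,): print('saddle -y end',r.inv().apply(onz(d,284,130+v/3-.3,128)-s['position']))
E
```

```text
saddle [array([ 0.12, -3.68, 57.34]), array([ 0.12,  5.36, 57.32])] [ 0.12  0.84 57.33]
grip [array([ 19.88,  -1.99, -13.66]), array([ 19.89,   4.22, -13.67])] [ 19.885   1.115 -13.665]
saddle -y end [15.34991928  0.83067075 57.3379845 ]
```

```bash
python3 -m pendant '[[0,0,0.002,0,0,0,0],[0,0,0.003,0,0,0,0],[0,0,0.002,0,0,0,0],[0,0,0.002,0,0,0,0],[0,0,0.001,0,0,0,0],[0,0,0.0005,0,0,0,0],[0,0,0.0005,0,0,0,0],[0,0,0.0005,0,0,0,0],[0,0,0.0005,0,0,0,0],[0,0,0.0005,0,0,0,0],[0,0,0.0005,0,0,0,0],[0,0,0.0005,0,0,0,0]]' && python3 -m pendant '[[0,0,0.0005,0,0,0,0],[0,0,0.0005,0,0,0,0],[0,0,0.0005,0,0,0,0],[0,0,0.0005,0,0,0,0],[0,0,0.0005,0,0,0,0],[0,0,0.0005,0,0,0,0],[0,0,0.0005,0,0,0,0],[0,0,0.0005,0,0,0,0]]'
```

```text
clock: 8.95
position: [552.7, -237.1, 171.0]
ee_rot: [0.738, -0.675, 0.0, -0.0]
contact_force: [-0.4, 0.1, -1.6]
gripper_width: 7.4
grasp_force: 58.6
clock: 9.75
position: [552.7, -237.1, 167.0]
ee_rot: [0.738, -0.675, 0.0, -0.0]
contact_force: [0.4, -0.3, -1.2]
gripper_width: 7.1
grasp_force: 58.6
```

Back leg is past the saddle top with no contact. I'll feel down slowly to touch-down.

```bash
python3 -m pendant '[[0,0,0.0005,0,0,0,0],[0,0,0.0005,0,0,0,0],[0,0,0.0005,0,0,0,0],[0,0,0.0005,0,0,0,0],[0,0,0.0005,0,0,0,0],[0,0,0.0005,0,0,0,0],[0,0,0.0005,0,0,0,0],[0,0,0.0003,0,0,0,0]]' && python3 -m pendant '[[0,0,0.0004,0,0,0,0],[0,0,0.0004,0,0,0,0],[0,0,0.0004,0,0,0,0]]' && python3 -m pendant '[[0,0,0.0004,0,0,0,0],[0,0,0.0003,0,0,0,0]]'
```

```text
clock: 10.55
position: [552.7, -237.1, 163.2]
ee_rot: [0.738, -0.675, -0.0, 0.0]
contact_force: [-0.2, 0.5, -0.2]
gripper_width: 7.1
grasp_force: 58.6
clock: 10.85
position: [552.7, -237.2, 162.0]
ee_rot: [0.738, -0.675, 0.0, -0.0]
contact_force: [-0.4, 0.1, -1.4]
gripper_width: 6.8
grasp_force: 58.6
clock: 11.05
position: [552.8, -237.2, 161.6]
ee_rot: [0.738, -0.675, 0.0, 0.0]
contact_force: [-0.4, 0.9, 2.0]
gripper_width: 7.6
grasp_force: 58.9
```

```bash
python3 -m pendant '[[0,0,0.0002,0,0,0,0],[0,0,0,0,0,0,0]]' && python3 -m pendant '[[-0.0005,0,0,0,0,0,0],[-0.0005,0,0,0,0,0,0]]' && python3 -m pendant '[[-0.0005,0,0,0,0,0,0],[-0.0005,0,0,0,0,0,0]]'
```

```text
clock: 11.25
position: [552.8, -237.2, 161.6]
ee_rot: [0.738, -0.675, 0.0, -0.0]
contact_force: [-1.8, -0.4, 1.8]
gripper_width: 7.5
grasp_force: 59.1
clock: 11.45
position: [552.9, -236.7, 161.6]
ee_rot: [0.738, -0.675, 0.001, 0.0]
contact_force: [-1.4, -2.1, 1.3]
gripper_width: 7.2
grasp_force: 59.0
clock: 11.65
position: [553.0, -235.4, 161.4]
ee_rot: [0.738, -0.675, 0.001, -0.0]
contact_force: [-0.3, -1.8, 1.9]
gripper_width: 7.2
grasp_force: 59.0
```

```bash
python3 -m pendant '[[-0.0003,0,0.0003,0,0,0,0],[-0.0003,0,0,0,0,0,0]]' && python3 -m pendant '[[-0.0003,0,0.0002,0,0,0,0],[-0.0003,0,0,0,0,0,0]]' && python3 -m pendant '[[-0.0003,0,0,0,0,0,0],[-0.0003,0,0,0,0,0,0]]'
```

```text
clock: 11.85
position: [551.9, -233.9, 159.8]
ee_rot: [0.738, -0.675, -0.001, 0.0]
contact_force: [0.9, -0.0, -1.1]
gripper_width: 7.2
grasp_force: 58.7
clock: 12.05
position: [552.1, -233.6, 160.1]
ee_rot: [0.738, -0.675, -0.001, 0.0]
contact_force: [0.1, -0.7, -2.1]
gripper_width: 7.0
grasp_force: 58.7
clock: 12.25
position: [552.3, -233.4, 160.4]
ee_rot: [0.738, -0.675, -0.0, 0.0]
contact_force: [0.1, -1.7, -2.5]
gripper_width: 7.2
grasp_force: 58.7
```

The TCP dropped below the flat-top height and the load is gone, so the hook looks to be in the slot. I'll lower gently.

```bash
python3 -m pendant '[[0.0003,0,0.0003,0,0,0,0],[0,0,0.0004,0,0,0,0],[0,0,0.0004,0,0,0,0]]' && python3 -m pendant '[[0,0,0.0004,0,0,0,0],[0,0,0.0004,0,0,0,0],[0,0,0.0004,0,0,0,0]]'
```

```text
clock: 12.55
position: [552.4, -233.6, 159.5]
ee_rot: [0.738, -0.675, -0.0, -0.0]
contact_force: [-1.0, 0.1, -0.6]
gripper_width: 7.3
grasp_force: 58.7
clock: 12.85
position: [552.4, -233.6, 158.3]
ee_rot: [0.738, -0.675, 0.0, -0.0]
contact_force: [0.0, 0.9, -1.9]
gripper_width: 7.1
grasp_force: 58.7
```

```bash
python3 -m pendant '[[0,0,0.0004,0,0,0,0],[0,0,0.0004,0,0,0,0],[0,0,0.0004,0,0,0,0],[0,0,0.0004,0,0,0,0],[0,0,0.0004,0,0,0,0],[0,0,0.0004,0,0,0,0]]' && python3 -m pendant '[[0,0,0.0004,0,0,0,0],[0,0,0.0004,0,0,0,0]]' && python3 -m pendant '[[0,0,0.0004,0,0,0,0],[0,0,0.0003,0,0,0,0]]'
```

```text
clock: 13.45
position: [552.4, -233.7, 155.9]
ee_rot: [0.738, -0.675, 0.0, 0.0]
contact_force: [-0.1, 0.0, -1.0]
gripper_width: 7.3
grasp_force: 58.7
clock: 13.65
position: [552.4, -233.6, 155.1]
ee_rot: [0.738, -0.675, 0.0, -0.0]
contact_force: [-0.3, 0.5, -1.7]
gripper_width: 6.8
grasp_force: 58.7
clock: 13.85
position: [552.4, -233.7, 154.7]
ee_rot: [0.738, -0.675, 0.0, 0.0]
contact_force: [-0.4, -0.2, 0.9]
gripper_width: 7.2
grasp_force: 58.8
```

Floor contact came at 154.7 mm, 6.9 mm below the flat top, so the hook is home. I'll hold, release and lift clear.

```bash
python3 -m pendant '[[0,0,0.0002,0,0,0,0],[0,0,0,0,0,0,0],[0,0,0,0,0,0,0]]' && python3 -m pendant '[[0,0,0,0,0,0,0.012],[0,0,0,0,0,0,0.016],[0,0,0,0,0,0,0.025],[0,0,0,0,0,0,0.03],[0,0,0,0,0,0,0.03],[0,0,0,0,0,0,0.03]]' && python3 -m pendant '[[0,0,-0.005,0,0,0,0.03],[0,0,-0.01,0,0,0,0.03],[0,0,-0.015,0,0,0,0.03],[0,0,-0.02,0,0,0,0.03],[0,0,-0.02,0,0,0,0.03],[0,0,-0.02,0,0,0,0.03],[0,0,-0.02,0,0,0,0.03],[0,0,-0.01,0,0,0,0.03],[0,0,0,0,0,0,0.03],[0,0,0,0,0,0,0.03],[0,0,0,0,0,0,0.03]]' && python3 -c "
from h import *
snap('wrist','w5');t=cv2.imread('pics/w5.png')
snap('side','s5');b=cv2.imread('pics/s5.png')
cv2.imwrite('pics/c5.png',np.hstack([cv2.resize(t[60:330,200:400],(440,594),interpolation=2),cv2.resize(b[180:330,255:346],(360,594),interpolation=2)]))"
```

```text
clock: 14.15
position: [552.5, -233.7, 154.7]
ee_rot: [0.738, -0.675, 0.0, -0.0]
contact_force: [-1.1, 0.5, 3.2]
gripper_width: 7.4
grasp_force: 59.1
clock: 14.75
position: [552.4, -233.6, 154.1]
ee_rot: [0.738, -0.675, -0.0, -0.0]
contact_force: [-0.4, 0.4, -0.1]
gripper_width: 29.9
grasp_force: 0.0
clock: 15.85
position: [551.8, -233.5, 272.9]
ee_rot: [0.738, -0.675, -0.001, 0.001]
contact_force: [-0.1, 0.1, -0.5]
gripper_width: 30.3
grasp_force: 0.0
```

View pics/c5.png

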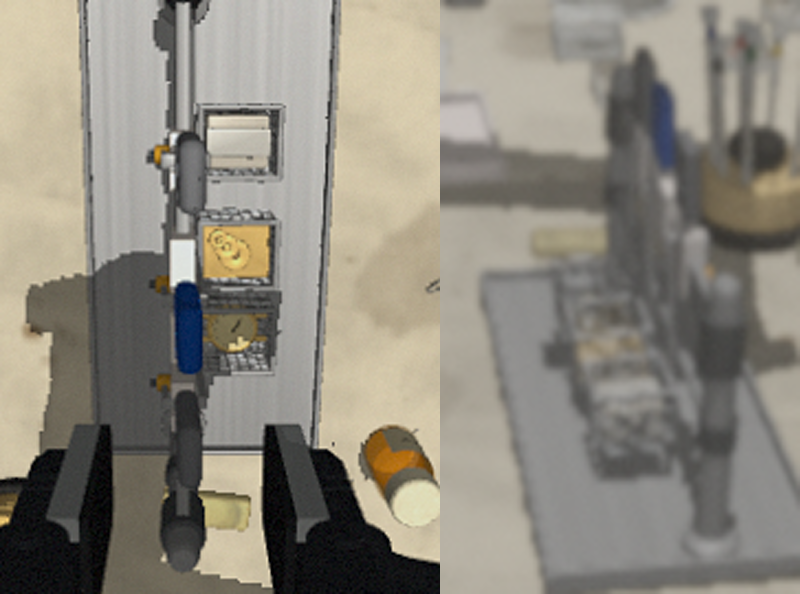

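The picture shows all three baskets hanging in line, with the blue grip at (188,328) over the middle saddle, the bottle standing at (400,475) and the gripper clear. I'll let it settle, then hand the job in.

```bash
python3 -m pendant '[[0,0,-0.005,0,0,0,0.03],[0,0,0,0,0,0,0.03],[0,0,0,0,0,0,0.03],[0,0,0,0,0,0,0.03],[0,0,0,0,0,0,0.03],[0,0,0,0,0,0,0.03],[0,0,0,0,0,0,0.03],[0,0,0,0,0,0,0.03],[0,0,0,0,0,0,0.03],[0,0,0,0,0,0,0.03],[0,0,0,0,0,0,0.03],[0,0,0,0,0,0,0.03]]' && python3 -c "
from bench import arm
print(arm.job_done())"
```

```text
clock: 17.15
position: [552.4, -233.7, 279.2]
ee_rot: [0.738, -0.675, 0.0, -0.0]
contact_force: [0.0, 0.4, -0.5]
gripper_width: 29.7
grasp_force: 0.0
the job is handed in; nothing more can be done
None
```

I hung the blue basket in the middle saddle's slot, let go once the hook was home (about 7 mm below the flat top), and handed the job in at about 17 s; both grey-gripped baskets still hang in their places, the oil bottle stands, and the hand-in reported no verdict.

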